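Post the matches into the child-safe keeper

ROBOT

A 6-joint arm with a two-finger parallel gripper is mounted at the origin on a cart in front of the work surface, level with it; the furniture and walls round the work are solid. World frame = base frame: x ahead of the robot, y to its left, z up, the work surface at z = 0. Lengths are in m, angles in rad, forces in N, time in s.
With the tool pointing down it reaches from about 0.375 to 0.975 m from the base axis. Payload 3.8 kg.
Tool frame: the origin (TCP) lies where the fingers leave the gripper's body, on its centre line; the fingertips stand 73 mm ahead of it and the grasp point (between the pads) lies 54 mm ahead of it (nose_length is the distance from the TCP to the fingertips, in m); z points along the fingers, y is the line along which they close (so a half turn about z gives the same grasp; the last joint's range is limited). The gripper opens to 85 mm and grips with 20 to 120 N. Pads are 22 mm wide; open, the fingers measure 114 mm over their backs; the gripper's body (76 mm by 85 mm) begins 54 mm behind the grasp point. The pads swing forward as they close: fully open they stand 13 mm farther back than shut.
Start: joints at [1.116, 0.264, 1.604, -0, 1.274, -0.037], TCP at [0.274, 0.617, 0.304] pointing down, gripper open.
Joint ranges: [-2.63, 2.63], [-0.94, 2.18], [0.31, 2.57], [-1.31, 4.45], [0, 2.66], [-2.55, 2.55]. Speed limits (rad/s): [2.57, 2.57, 3.14, 3.14, 3.14, 3.14].

INTERFACE

Orientations are given as a rotation vector (axis times angle).
In Python, from workcell import read_state, read_camera, calibration, finish_job, look_for, cut_out, tip_of, nose_length gives the robot as it stands.
- The arm moves only by the tool step_arm, never from a script. Its argument "targets" is a list of rows, each a list of 3 entries, a list of its own where there are three numbers: the turn, a rotation vector about the tool's x, y, z in rad, then the shift along the tool's x, y, z in mm, then the finger opening in mm, from 0 to 85.4. In form: [[[ax, ay, az], [x, y, z], grip], ...]. A call has 1 to 5 rows; each row shifts and turns the commanded pose from where the row before left it, along the tool's axes as they then stand; what a row does not reach is not made up. A row lasts 1/12 s, in which the tool goes at most 41.7 mm and 7.16 degrees, less where a joint would pass 70% of its speed; a pose out of reach is approached as far as the arm can. A call with a gripper value outside its range is refused whole. The fingers move at their own pace and stop on an object; "grip_force" is the grip in N (left out, the last holds). Time passes only in rows, so rows that do not move let the fingers close. It gives the time, the measured TCP pose, the force, the opening and the grip force at its end, in the units of the state.
- read_state(): the state, without advancing time (a new reading comes with each control period).
- read_camera(name): name is "scene" or "top" or "wrist"; returns the picture (400x640x3 uint8, red, green, blue); there is no depth.
- calibration(name): a dict with "camera_matrix" (3x3 intrinsics, pixels), "R" (3x3) and "t" (3): a world point X has camera coordinates R X + t. Camera axes: x right, y down, z forward; pixel columns grow to the right and rows downward; lengths in m; the calibration is good to about 2 mm. A picture is of the moment at which its call begins: read the wrist's pose just before it. calibration takes no time and is no camera call; for the wrist camera it gives the pose at the moment of the call.
- finish_job(): hands the job in; it is judged then, once.
Trained networks look in the newest picture that a camera, given by its name, has taken for a name from the list of things; names that differ only in an ending like _2 or _b are one class to them, and where a whole thing is asked for, a point or a joint stands for the part that bears it (a point fixed in the world has none). Each returns a list of dicts, best first, with "score" (0 to 1); they miss things now and then, are a little off and sometimes report something else, mostly with a low value. They report only what shows in the picture. A call takes as long as a camera call. They do not tell look-alikes from the thing itself.
- look_for(camera, query): "extent" ([left, top, right, bottom] in pixels, round what is visible of it).
- cut_out(camera, query): "region" (400x640 bool, what is visible of it) and "extent" ([left, top, right, bottom] in pixels, round what is visible of it).
- tip_of(camera, query): "at" ([row, column] in pixels: a listed point, or the origin of a listed thing).
The state is a dict: "time": time; "q": joint angles; "joint_vel": joint speeds; "joint_torque": joint torques, N m; "tool_pos": TCP position; "tcp_rot": TCP orientation; "wrist_force": force on the tool from outside, world axes, zero at the start; "torque": the same for the moment, N m; "width": opening from 0.0 (shut) to 1.0 (fully open); "grip_force": force on a finger pad.
Only numpy, scipy, OpenCV 4.12 (cv2) and the standard library are available. Lean on these libraries where they do the work, as an engineer would, in place of code of your own. Each camera call takes 0.05 s, during which the arm holds its last target. There are 200 camera calls.

TASK

Put the matchbox away in the white match keeper without picking it up: with one finger push the orange self-closing flap open, and while that finger keeps the flap open, push the matchbox along the wooden deck with the other finger until it drops through the opening. Do not shove the matchbox onto the flap while the flap is still shut and do not lift it; when you leave, the matchbox lies inside and the flap has sprung shut. Leave the spice jar, mill, mug and egg timer where they stand.

Things in the scene. Friction and masses are not known exactly. Their poses are not given: they have to be found in the camera images.
- match_keeper: White match keeper, fixed, 235 mm long (x) x 100 wide (y), 156 high at its far end. Origin on the table under the middle of the deck's far edge; x points along the deck towards the flap, z up. x = -130 to 0 mm: flat wooden deck, surface z = 120. x = 0 to 90: opening 92 mm wide, shut by the orange flap. Hollow inside, also under the deck; floor z = 7 mm, walls 4 mm thick.
- deck_edge (a point): Middle of the deck's far edge, on its surface, where the opening begins (keeper x = 0, y = 0, z = 120 mm). Two rails 10 mm high run along the deck, inner faces at keeper y = -42 and +42 mm; the deck's near end (x = -130) is open.
- hinge_line (a point): Middle of the flap's hinge rod (9 mm thick), keeper x = 90, y = 0, z = 150 mm. Behind it a cap (x = 92 to 105, top 36 mm above the deck) bars the far end; slanting side cheeks 4 mm thick flank the flap and rise from the deck's height to about 40 mm above it at the far end.
- flap (a joint): Orange flap's angle, rad: 0 shut, grows to 1.05 as its free edge swings down inside. Plate 90 x 86 x 4 mm hinged at its far upper edge; shut, it slopes down 18 deg to the deck's edge. Spring 0.13 Nm shut + 0.10 Nm/rad (1.5 N at the free edge, 4-6 N near the hinge) shuts it. It bears the matchbox's weight. A fingertip 5 mm above deck height moved along x wedges it open: about 0.5 rad with its front at x = 65 mm.
- matchbox: Shut matchbox, blue top, dark red sides, 36 mm (its x; 38 over walls) x 54 (its y) x 16 high, 14 to 28 g. Origin: centre of its underside. Lies flat on the deck between the rails, short side along the keeper's x within 0.2 rad, centre 40 to 72 mm before the deck's edge. Pushed 12 mm past the edge it drops through if the flap stands at 0.5 rad or more (fingers some 65 mm apart); at less it can wedge.
- spice_jar: Bystander: spice jar with a black cap, 40 mm in diameter, 105 high, loose; origin at the centre of its underside.
- salt_mill: Bystander: glass shaker with a grey top, 44 mm in diameter, 90 high, loose; origin at the centre of its underside.
- mug: Bystander: speckled green mug, 82 x 109 x 74 mm with its handle, loose; origin at the centre of its underside.
- egg_timer: Bystander: egg timer, cream base and red dial, 59 mm in diameter, 53 high, loose; origin at the centre of its underside.
Not all that is in view belongs to the job. What is meant by the matchbox is not yellow, and is the larger of those in its own colour.

How it is judged:
On the way, in this order (a step that is already met when the one before it is completed fails the run):
1. a finger holds the flap open (over 0.2 rad) while the matchbox is still on the deck (value of joint flap above 0.2 rad and contact force between the fingers and flap above 0.3 N and z of matchbox in the frame of match_keeper above 0.112 m), for 0.1 s.
2. the matchbox has dropped through the opening while a finger still holds the flap open (value of joint flap above 0.2 rad and contact force between the fingers and flap above 0.3 N and z of matchbox in the frame of match_keeper below 0.09 m), for 0.05 s.
At the end, for the whole second after the job is handed in: The matchbox is at rest inside the keeper (its origin within the keeper's walls and less than 75 mm above the table) and the flap is shut (under 0.05 rad) (x of matchbox in the frame of match_keeper between -0.121 and 0.101 m and y of matchbox in the frame of match_keeper between -0.046 and 0.046 m and z of matchbox in the frame of match_keeper between 0 and 0.075 m and value of joint flap below 0.05 rad and linear speed of matchbox below 0.02 m/s); the robot touches nothing.
It fails at once if the matchbox is lifted (more than 20 mm above the deck) (z of matchbox in the frame of match_keeper above 0.141 m).
It fails at once if the matchbox is pushed onto the flap while the flap is shut (its centre over 12 mm past the deck's edge with the flap under 0.12 rad) (x of matchbox in the frame of match_keeper above 0.012 m and z of matchbox in the frame of match_keeper above 0.112 m and value of joint flap below 0.12 rad).
It fails at once if the matchbox is pushed off the keeper (x of matchbox in the frame of match_keeper below -0.14 m or y of matchbox in the frame of match_keeper above 0.06 m or y of matchbox in the frame of match_keeper below -0.06 m).
It fails at once if the spice jar, mill, mug or egg timer is moved by more than 20 mm (distance of any of spice_jar, salt_mill, mug, egg_timer from where it was at the start of the episode above 0.02 m).
It also fails if it takes over 35 s, if anything falls off the work surface, if the arm or the gripper's body presses on something with over 40 N, if the wrist force passes 120 N, or if a joint passes its speed limit or range.

## Working session

There is one attempt and no reset: what is moved stays moved. The work goes in short steps, Python scripts to look and compute and a tool call to move; the robot and the scene stay as the last step left them, time stands still between calls to the robot, and variables do not carry over. Pictures are saved under pics/ and viewed, at most 10 in all, crops included, and the job is handed in when it is done.

Besides the shell and the picture viewer there is one more tool, called after ">>>" as name(argument=value, ...) on one line, values as JSON. step_arm: Moves the arm, as the interface text tells. Its arguments: {"type":"object","properties":{"targets":{"type":"array","items":{"type":"array"}},"grip_force":{"type":"number"}},"required":["targets"]}

```bash
mkdir -p pics
cat > h.py <<'E'
import numpy as np, cv2
from workcell import *
def pt(cam,uv,z):
    c=calibration(cam);K=np.array(c["camera_matrix"]);R=np.array(c["R"]);t=np.array(c["t"])
    d=R.T@np.linalg.solve(K,[uv[0],uv[1],1]);o=-R.T@t
    return o+d*(z-o[2])/d[2]
def proj(cam,X):
    c=calibration(cam);p=np.array(c["camera_matrix"])@(np.array(c["R"])@np.array(X)+np.array(c["t"]));return p[:2]/p[2]
E
python3 - <<'E'
from h import *
for c in("top","scene"):
    im=read_camera(c);cv2.imwrite(f"pics/{c}0.png",im[:,:,::-1])
    for q in("match_keeper","flap","matchbox","spice_jar","salt_mill","mug","egg_timer"):
        print(c,q,[(round(d["score"],2),np.round(d["extent"]).astype(int).tolist()) for d in look_for(c,q)][:5])
    for q in("deck_edge","hinge_line","match_keeper","matchbox"):
        for d in tip_of(c,q)[:3]:
            r,k=d["at"];z={"deck_edge":.12,"hinge_line":.15,"matchbox":.12}.get(q,0)
            print(c,q,round(d["score"],2),(round(k),round(r)),np.round(pt(c,(k,r),z),4))
print(read_state())
E
```

```text
top match_keeper [(0.57, [299, 142, 347, 251])]
top flap [(0.81, [303, 150, 339, 193])]
top matchbox [(0.79, [359, 174, 379, 196]), (0.77, [313, 206, 337, 225]), (0.44, [358, 212, 373, 228])]
top spice_jar [(0.93, [216, 150, 240, 175])]
top salt_mill [(0.62, [391, 218, 412, 240])]
top mug []
top egg_timer [(0.73, [212, 183, 234, 208]), (0.36, [301, 143, 346, 249])]
top deck_edge 0.9 (325, 192) [ 0.5204 -0.0192  0.12  ]
top hinge_line 0.95 (323, 148) [ 0.6165 -0.0126  0.15  ]
top match_keeper 0.88 (322, 200) [ 0.5221 -0.0158  0.    ]
top match_keeper 0.54 (320, 151) [ 0.6557 -0.0084  0.    ]
top matchbox 0.72 (364, 221) [ 0.4532 -0.1087  0.12  ]
top matchbox 0.55 (325, 218) [ 0.4591 -0.0189  0.12  ]
top matchbox 0.53 (365, 186) [ 0.535  -0.1116  0.12  ]
scene match_keeper [(0.84, [279, 155, 386, 278])]
scene flap [(0.68, [323, 159, 376, 203])]
scene matchbox [(0.79, [307, 192, 339, 212]), (0.67, [356, 268, 379, 288])]
scene spice_jar [(0.66, [275, 151, 294, 193])]
scene salt_mill [(0.76, [389, 265, 411, 313])]
scene mug [(0.95, [332, 291, 389, 355]), (0.43, [278, 150, 387, 280])]
scen
[... 383 characters left out ...]
12  ]
{'time': 1.2, 'q': array([ 1.11611073e+00,  2.63889341e-01,  1.60399194e+00, -3.72985765e-05,
        1.27367493e+00, -3.68805952e-02]), 'joint_vel': array([-1.58427110e-05,  2.01854457e-04,  1.39481852e-04,  4.98961311e-05,
       -7.41730960e-05,  1.62477272e-03]), 'joint_torque': array([ 3.96040396e-04, -5.15062165e+01, -3.67729783e+01, -3.93544515e-04,
        6.81901656e-04, -8.73614056e-06]), 'tool_pos': array([0.27388563, 0.61694267, 0.30389127]), 'tcp_rot': array([6.51497751e-01, 3.07325268e+00, 4.18894103e-05]), 'wrist_force': array([ 0.34228171, -0.2496359 , -0.81701764]), 'torque': array([-0.00565618, -0.05012363, -0.01007964]), 'grip_force': 0.0, 'width': 1.002203510864624}
```

Run:
```python
from h import *
a=cv2.imread("pics/top0.png")[120:270,190:430]; b=cv2.imread("pics/scene0.png")[140:360,240:420]
a=cv2.resize(a,None,fx=3.3,fy=3.3,interpolation=2)
cv2.imwrite("pics/topc.png",a); cv2.imwrite("pics/scenec.png",cv2.resize(b,None,fx=2.7,fy=2.7,interpolation=2))
```

```text
(no output)
```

View pics/topc.png

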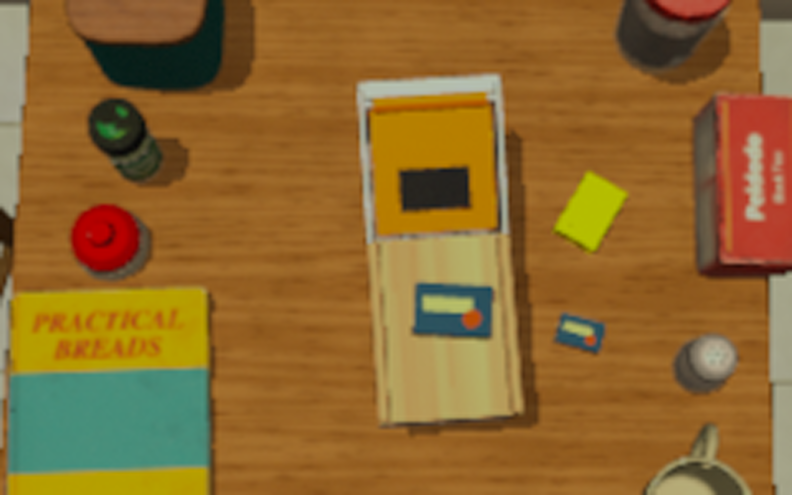

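View pics/scenec.png

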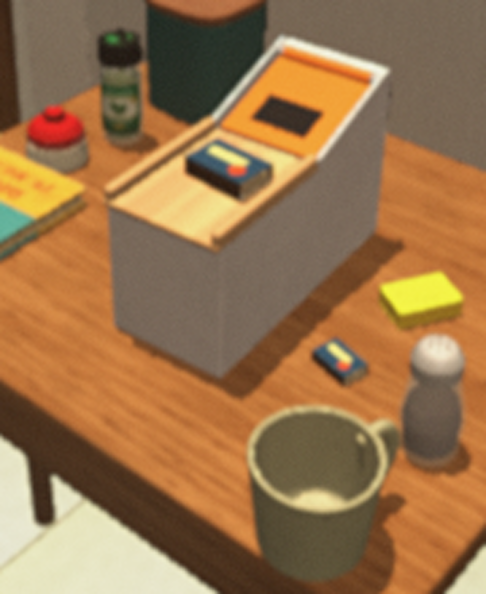

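Candidates in the top view: the big blue box on the deck at (327,214), a small blue one on the table at (365,221), and a yellow one at (369,184). The one meant is the larger blue box on the deck, and the enlarged crop confirms it. The label and dark red sides match, it lies almost square to the keeper, and nothing stands near the keeper. I'll turn the tool first.

>>> step_arm(targets=[[[0, 0, 0.12], [0, 0, 0], 65], [[0, 0, 0.12], [0, 0, 0], 65], [[0, 0, 0.12], [0, 0, 0], 65], [[0, 0, 0.12], [0, 0, 0], 65], [[0, 0, 0.12], [0, 0, 0], 65]])

```text
time: 1.62
tool_pos: [0.2739, 0.6169, 0.3039]
tcp_rot: [-1.539, -2.739, 0.0]
wrist_force: [-0.1, 0.4, 0.4]
width: 0.756
grip_force: 0.0
```

>>> step_arm(targets=[[[0, 0, 0.12], [0, 0, 0], 65], [[0, 0, 0.12], [0, 0, 0], 65], [[0, 0, 0.12], [0, 0, 0], 65], [[0, 0, 0.12], [0, 0, 0], 65], [[0, 0, 0], [-10, 2, 0], 65]])

```text
time: 2.03
tool_pos: [0.2762, 0.608, 0.3038]
tcp_rot: [-2.141, -2.298, -0.001]
wrist_force: [-0.0, -0.8, 0.5]
width: 0.76
grip_force: 0.0
```

>>> step_arm(targets=[[[0, 0, 0], [-40, 9, 0], 65], [[0, 0, 0], [-40, 9, 0], 65], [[0, 0, 0], [-40, 9, 0], 65], [[0, 0, 0], [-40, 9, 0], 65], [[0, 0, 0], [-40, 9, 0], 65]])

```text
time: 2.45
tool_pos: [0.3361, 0.4085, 0.3038]
tcp_rot: [2.133, 2.306, 0.0]
wrist_force: [1.5, -0.4, 0.3]
width: 0.762
grip_force: 0.0
```

>>> step_arm(targets=[[[0, 0, 0], [-40, 9, 0], 65], [[0, 0, 0], [-40, 9, 0], 65], [[0, 0, 0], [-40, 9, 0], 65], [[0, 0, 0], [-40, 9, 0], 65], [[0, 0, 0], [-40, 9, 0], 65]])

```text
time: 2.87
tool_pos: [0.3952, 0.2123, 0.3041]
tcp_rot: [2.134, 2.305, 0.001]
wrist_force: [1.1, 0.6, -0.4]
width: 0.766
grip_force: 0.0
```

>>> step_arm(targets=[[[0, 0, 0], [-40, 9, 0], 65], [[0, 0, 0], [-40, 9, 0], 65], [[0, 0, 0], [-40, 9, 0], 65], [[0, 0, 0], [-40, 9, 0], 65], [[0, 0, 0], [-40, 9, 0], 65]])

```text
time: 3.28
tool_pos: [0.4545, 0.0162, 0.3042]
tcp_rot: [2.134, 2.304, 0.001]
wrist_force: [1.6, 0.5, 1.5]
width: 0.761
grip_force: 0.0
```

>>> step_arm(targets=[[[0, 0, 0], [-40, 8, 0], 65], [[0, 0, 0], [0, 0, 0], 65]])

```text
time: 3.45
tool_pos: [0.4668, -0.0272, 0.3043]
tcp_rot: [2.14, 2.295, -0.003]
wrist_force: [-0.6, 0.7, -0.1]
width: 0.763
grip_force: 0.0
```

```bash
cat > m.py <<'E'
from h import *
import sys
s=read_state();print(s["tool_pos"],s["tcp_rot"],s["width"],nose_length() if callable(nose_length) else nose_length)
for c in("wrist","top"):
    im=read_camera(c);cv2.imwrite(f"pics/{c}{sys.argv[1]}.png",im[:,:,::-1])
    for q,z in(("deck_edge",.12),("hinge_line",.15),("matchbox",.12)):
        for d in tip_of(c,q)[:3]:
            r,k=d["at"];print(c,q,round(d["score"],2),(round(k),round(r)),np.round(pt(c,(k,r),z),4))
    for d in cut_out(c,"matchbox")[:3]:
        rc=cv2.minAreaRect(np.argwhere(d["region"])[:,::-1].astype(np.float32))
        print(c,"box",round(d["score"],2),[np.round(pt(c,p,.134)[:2],4).tolist() for p in cv2.boxPoints(rc)])
    # keeper far/near deck corners
E
python3 m.py 1
```

```text
[ 0.46675476 -0.02723808  0.30433784] [ 2.13954033  2.29496651 -0.00251594] 0.7632145382037367 0.0726
wrist deck_edge 0.56 (399, 171) [ 0.5214 -0.0053  0.12  ]
wrist hinge_line 0.61 (541, 177) [0.6089 0.0048 0.15  ]
wrist matchbox 0.91 (404, 256) [ 0.5339 -0.0725  0.12  ]
wrist matchbox 0.9 (326, 177) [ 0.4667 -0.0119  0.12  ]
wrist matchbox 0.68 (319, 241) [ 0.465 -0.065  0.12 ]
wrist box 0.96 [[0.4456, -0.0412], [0.4479, 0.0154], [0.4836, 0.0145], [0.4836, -0.0424]]
wrist box 0.93 [[0.5068, -0.0786], [0.5074, -0.0479], [0.5277, -0.0495], [0.5277, -0.0803]]
wrist box 0.72 [[0.4543, -0.0709], [0.4591, -0.0506], [0.4748, -0.0549], [0.4702, -0.0755]]
top deck_edge 0.62 (321, 191) [ 0.5218 -0.0094  0.12  ]
top deck_edge 0.17 (234, 169) [0.5698 0.1944 0.12  ]
top deck_edge 0.17 (224, 193) [0.5128 0.2145 0.12  ]
top matchbox 0.53 (328, 213) [ 0.4695 -0.025   0.12  ]
top matchbox 0.48 (363, 221) [ 0.4515 -0.1075  0.12  ]
top box 0.39 [[0.4718, 0.0042], [0.472, -0.0095], [0.449, -0.0098], [0.4488, 0.0038]]
```

View pics/wrist1.png

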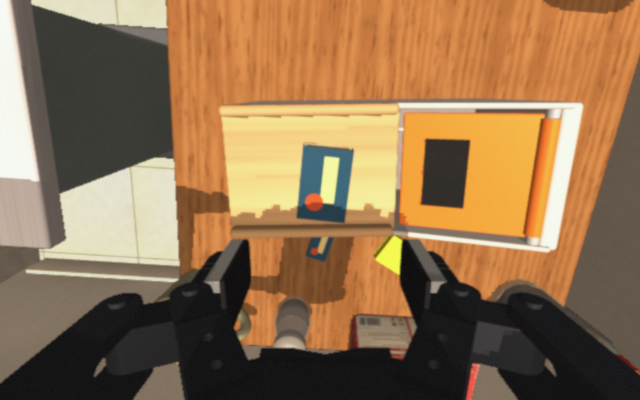

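The wrist view shows the box at (326,183), the deck edge at column 398 (rows 112–228), the deck's near end at columns 222–232 and the hinge rod at (545,178). I'll fit the keeper pose from these.

Run:
```python
from h import *
for n,uv,z in(("near L rail",(222,108),.13),("near R rail",(232,235),.13),("edge L rail",(397,104),.13),("edge R rail",(398,234),.13),
 ("edge L",(398,112),.12),("edge R",(396,226),.12),("rod L",(557,111),.15),("rod R",(536,244),.15),
 ("boxTL",(303,145),.136),("boxTR",(353,149),.136),("boxBR",(345,222),.136),("boxBL",(297,218),.136)):
    print(n,np.round(pt("wrist",uv,z)[:2],4))
```

```text
near L rail [0.3915 0.0343]
near R rail [ 0.3987 -0.0597]
edge L rail [0.5115 0.0461]
edge R rail [ 0.525  -0.0493]
edge L [0.515  0.0405]
edge R [ 0.5251 -0.0467]
rod L [0.6092 0.0498]
rod R [ 0.618  -0.0414]
boxTL [0.449  0.0139]
boxTR [0.4838 0.0138]
boxBR [ 0.4832 -0.0404]
boxBL [ 0.4478 -0.04  ]
```

>>> step_arm(targets=[[[0, 0, -0.02], [14.6, 7.7, 0], 65], [[0, 0, 0], [0, 0, 35], 65], [[0, 0, 0], [0, 0, 35], 65], [[0, 0, 0], [0, 0, 25], 65], [[0, 0, 0], [0, 0, 0], 65]])

```text
time: 4.37
tool_pos: [0.4684, -0.0046, 0.2031]
tcp_rot: [-2.108, -2.318, 0.011]
wrist_force: [-1.7, 0.2, -0.2]
width: 0.764
grip_force: 0.0
```

```bash
python3 m.py 2 | grep -v top; python3 -c "
from h import *
c=calibration('wrist');R=np.array(c['R']);s=read_state()
print(np.array(c['camera_matrix'])[0,0], -R.T@np.array(c['t'])-s['tool_pos'], R)"
```

```text
[ 0.46835602 -0.00459289  0.20313327] [-2.10784899 -2.31780524  0.01089141] 0.7638244281708808 0.0726
wrist deck_edge 0.74 (435, 263) [ 0.5298 -0.0134  0.12  ]
wrist matchbox 0.89 (320, 276) [ 0.475  -0.0281  0.12  ]
wrist box 0.74 [[0.4517, -0.0579], [0.4566, 0.0069], [0.495, 0.0043], [0.4944, -0.0615]]
345.1948266360328 [-0.00543307  0.06842276  0.0706969 ] [[ 0.99563539  0.09331038  0.00182754]
 [ 0.08930931 -0.95826242  0.27158237]
 [ 0.02709271 -0.2702338  -0.96241346]]
```

View pics/wrist2.png

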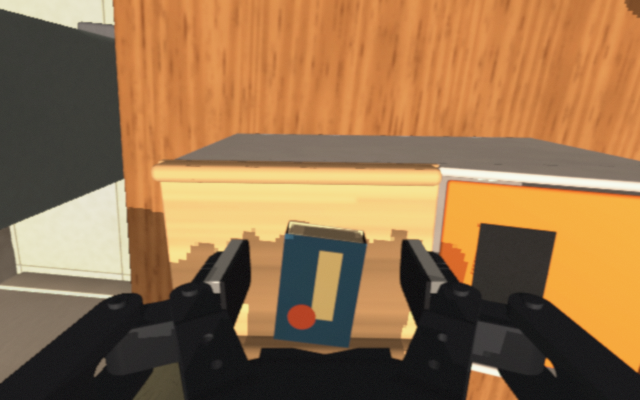

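The box is at (320,285) between the fingers, the deck edge runs from (441,175) to about (434,262), and the left rail is at row 172. The arm was still settling at the first wrist picture, so I'll re-measure from this settled pose.

Run:
```python
from h import *
s=read_state();print(s["time"],s["tool_pos"],s["tcp_rot"],s["wrist_force"])
for n,uv,z in(("near L rail top outer",(154,165),.13),("edge L rail top outer",(439,168),.13),("edge hi",(440,185),.12),("edge mid",(436,262),.12),
 ("boxTL",(286,233),.136),("boxTR",(365,238),.136),("boxBR",(350,346),.136),("boxBL",(275,338),.136)):
    print(n,np.round(pt("wrist",uv,z)[:2],4))
for z in (.197,.2): print(proj("wrist",s["tool_pos"]))
# finger tip depth from inner gap ~ (249..400)
f=345.19; print("tip depth",f*.0652/151, "TCP-to-cam z", )
im=cv2.imread("pics/top0.png")
for n,uv,z in(("nearL",(305.8,248.8),.13),("nearR",(348.5,245.8),.13),("farL",(298.5,145.5),.156),("farR",(341.5,142.7),.156)): print(n,np.round(pt("top",uv,z)[:2],4))
```

```text
4.8667 [ 0.47320433 -0.00573181  0.21011659] [2.11465977e+00 2.32090459e+00 2.20461017e-03] [-0.46866972  0.07114311  0.37245794]
near L rail top outer [0.3953 0.0254]
edge L rail top outer [0.5216 0.0359]
edge hi [0.5272 0.0259]
edge mid [ 0.5327 -0.0147]
boxTL [0.4562 0.001 ]
boxTR [0.492  0.0019]
boxBR [ 0.4918 -0.0566]
boxBL [ 0.4543 -0.0553]
[320.49749789 377.99951329]
[320.49749789 377.99951329]
tip depth 0.14904892715231788 TCP-to-cam z
nearL [0.386  0.0236]
nearR [ 0.3941 -0.0728]
farL [0.6194 0.0445]
farR [ 0.6282 -0.0541]
```

Run:
```python
from h import *
o=np.array([.5197,-.0136]);a=.085;M=np.array([[np.cos(a),np.sin(a)],[-np.sin(a),np.cos(a)]])
L=lambda p:np.round(1000*M@(np.array(p)[:2]-o),1)
for uv in((316.1,206.1),(338.8,207.6),(337.9,222.1),(315.5,220.9)): print("top box",L(pt("top",uv,.136)))
im=read_camera("wrist");s=read_state();cv2.imwrite("pics/wrist3.png",im[:,:,::-1])
print(s["tool_pos"],s["tcp_rot"],"TCP local",L(s["tool_pos"]))
# predicted overlay
for x,y,z in((-130,50,130),(0,50,130),(0,42,120),(0,0,120)):
    w=M.T@[x/1e3,y/1e3]+o; uv=proj("wrist",[*w,z/1e3]);cv2.drawMarker(im,tuple(int(v) for v in np.round(uv)),(255,0,255),0,12)
for x in (-82,-17,-2.5):
    w=M.T@[x/1e3,-.005]+o; cv2.circle(im,tuple(int(v) for v in np.round(proj("wrist",[*w,.125]))),3,(0,255,0),-1)
for d in cut_out("wrist","matchbox")[:1]:
    print(d["score"],d["extent"])
    for p in cv2.boxPoints(cv2.minAreaRect(np.argwhere(d["region"])[:,::-1].astype(np.float32))): print(p,L(pt("wrist",p,.134)))
cv2.imwrite("pics/wrist3o.png",im[:,:,::-1])
```

```text
top box [-35.5  18.5]
top box [-42.4 -32.9]
top box [-75.5 -28.2]
top box [-69.3  22.3]
[ 0.47298438 -0.00569778  0.20979057] [2.11503553e+00 2.32127894e+00 1.59296754e-03] TCP local [-45.9  11.8]
0.92 [265.7, 209.7, 354.5, 333.1]
[260.58542 326.7317 ] [-76.4 -30.6]
[273.4025  211.37804] [-68.1  29.8]
[354.51224 220.39026] [-31.7  25.8]
[341.69516 335.7439 ] [-36.1 -35.5]
```

View pics/wrist3o.png

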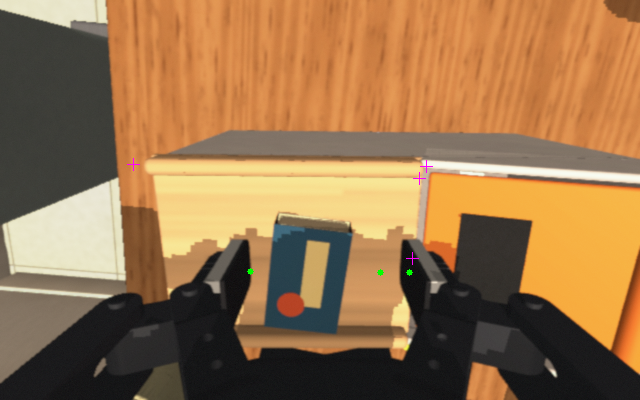

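>>> step_arm(targets=[[[0, 0, 0], [-15.8, -2, 0], 65], [[0, 0, 0], [0, 0, 0], 65], [[0, 0, 0], [0, 0, 5], 65], [[0, 0, 0], [0, 0, 4], 65], [[0, 0, 0], [0, 0, 0], 65]])

```text
time: 5.38
tool_pos: [0.4712, -0.0212, 0.1986]
tcp_rot: [-2.115, -2.321, 0.002]
wrist_force: [-0.6, 0.8, 0.2]
width: 0.76
grip_force: 0.0
```

>>> step_arm(targets=[[[0, 0, 0], [0, 0, 0], 65], [[0, 0, 0], [0, 0, 0], 65], [[0, 0, 0], [0, 0, 0], 65], [[0, 0, 0], [0, 0, 0], 65]])

```text
time: 5.72
tool_pos: [0.4721, -0.0214, 0.2]
tcp_rot: [2.115, 2.322, 0.0]
wrist_force: [-0.9, 0.7, 0.2]
width: 0.758
grip_force: 0.0
```

>>> step_arm(targets=[[[0, 0, 0], [0, 0, 2], 65], [[0, 0, 0], [0, 0, 1], 65], [[0, 0, 0], [0, 0, 0], 65]])

```text
time: 5.97
tool_pos: [0.4718, -0.0215, 0.1966]
tcp_rot: [-2.115, -2.322, 0.001]
wrist_force: [-0.2, -0.6, -0.4]
width: 0.76
grip_force: 0.0
```

>>> step_arm(targets=[[[0, 0, 0], [0, 0, 1], 65], [[0, 0, 0], [0, 0, 0], 65], [[0, 0, 0], [0, 0, 0], 65]])

```text
time: 6.22
tool_pos: [0.4719, -0.0215, 0.1958]
tcp_rot: [-2.116, -2.322, 0.0]
wrist_force: [-0.9, -0.1, -0.2]
width: 0.761
grip_force: 0.0
```

Run:
```python
from h import *
o=np.array([.5197,-.0136]);a=.085;M=np.array([[np.cos(a),np.sin(a)],[-np.sin(a),np.cos(a)]])
im=read_camera("wrist");s=read_state();print(s["tool_pos"],s["wrist_force"],1000*M@(s["tool_pos"][:2]-o))
cv2.imwrite("pics/wrist4.png",im[:,:,::-1])
im=read_camera("scene");cv2.imwrite("pics/scene4.png",cv2.resize(im[130:290,260:420],None,fx=3.7,fy=3.7,interpolation=2)[:,:,::-1])
```

```text
[ 0.47198139 -0.02158251  0.19586642] [0.21343158 0.5681462  0.2568348 ] [-48.22403095  -3.90248965]
```

View pics/wrist4.png

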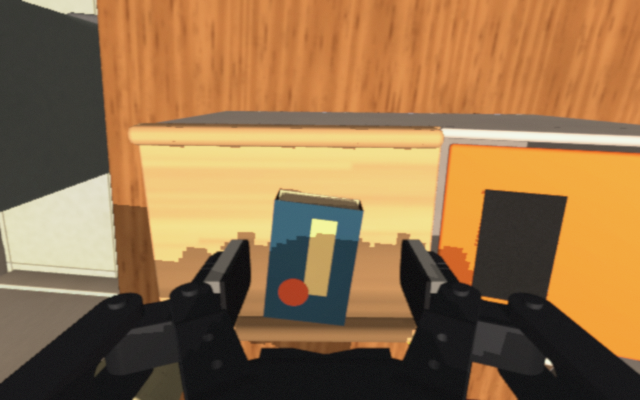

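View pics/scene4.png

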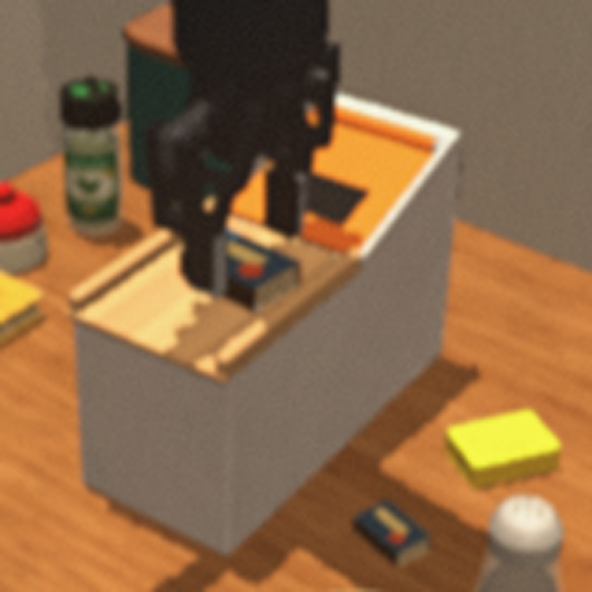

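The fingers straddle the box: the rear one sits behind it at (240,270), the front one just before the flap at (415,270), and nothing is touching. Now I push along the deck.

>>> step_arm(targets=[[[0, 0, 0], [0, 6, 0], 65], [[0, 0, 0], [0, 6, 0], 65], [[0, 0, 0], [0, 6, 0], 65], [[0, 0, 0], [0, 6, 0], 65], [[0, 0, 0], [0, 6, 0], 65]])

```text
time: 6.73
tool_pos: [0.5028, -0.0187, 0.1959]
tcp_rot: [2.116, 2.322, 0.0]
wrist_force: [-0.7, -0.0, -0.1]
width: 0.762
grip_force: 0.1
```

>>> step_arm(targets=[[[0, 0, 0], [0, 6, 0], 65], [[0, 0, 0], [0, 6, 0], 65], [[0, 0, 0], [0, 6, 0], 65], [[0, 0, 0], [0, 0, 0], 65], [[0, 0, 0], [0, 0, 0], 65]])

```text
time: 7.15
tool_pos: [0.5206, -0.017, 0.1962]
tcp_rot: [2.115, 2.322, 0.001]
wrist_force: [-0.1, 1.0, 1.9]
width: 0.759
grip_force: 1.0
```

Run:
```python
from h import *
o=np.array([.5197,-.0136]);a=.085;M=np.array([[np.cos(a),np.sin(a)],[-np.sin(a),np.cos(a)]])
im=read_camera("wrist");s=read_state();print(s["tool_pos"],s["wrist_force"],1000*M@(s["tool_pos"][:2]-o))
im2=read_camera("scene")[120:280,260:420]
cv2.imwrite("pics/c5.png",np.hstack([cv2.resize(im,(480,300)),cv2.resize(im2,(300,300),interpolation=2)])[:,:,::-1])
```

```text
[ 0.52049163 -0.01704854  0.19629241] [0.71381024 0.54083326 3.50159885] [ 0.49600276 -3.50329758]
```

View pics/c5.png

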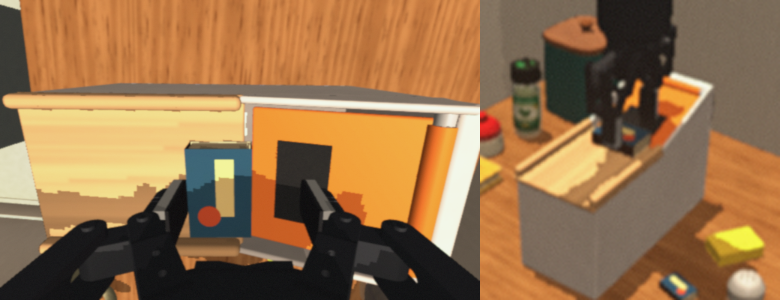

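The front finger is holding the flap open and the rear finger is against the box, whose front edge is just past the deck edge. I'll keep pushing.

>>> step_arm(targets=[[[0, 0, 0], [0, 5, 0], 65], [[0, 0, 0], [0, 5, 0], 65], [[0, 0, 0], [0, 5, 0], 65], [[0, 0, 0], [0, 5, 0], 65], [[0, 0, 0], [0, 5, 0], 65]])

```text
time: 7.67
tool_pos: [0.5441, -0.0148, 0.1952]
tcp_rot: [-2.114, -2.321, 0.003]
wrist_force: [-6.6, -0.6, 2.1]
width: 0.76
grip_force: 2.4
```

>>> step_arm(targets=[[[0, 0, 0], [0, 3, 0], 65], [[0, 0, 0], [0, 2, 0], 65], [[0, 0, 0], [0, 0, 0], 65], [[0, 0, 0], [0, 0, 0], 65]])

```text
time: 8.0
tool_pos: [0.549, -0.0143, 0.195]
tcp_rot: [-2.114, -2.321, 0.003]
wrist_force: [-4.7, -0.7, 2.1]
width: 0.764
grip_force: 2.2
```

Run:
```python
from h import *
o=np.array([.5197,-.0136]);a=.085;M=np.array([[np.cos(a),np.sin(a)],[-np.sin(a),np.cos(a)]])
im=read_camera("wrist");s=read_state();print(s["tool_pos"],s["wrist_force"],1000*M@(s["tool_pos"][:2]-o))
print([(d["score"],d["extent"]) for d in look_for("wrist","matchbox")])
im2=read_camera("top")[140:220,280:360]
cv2.imwrite("pics/c6.png",np.hstack([cv2.resize(im,(480,300)),cv2.resize(im2,(300,300),interpolation=2)])[:,:,::-1])
```

```text
[ 0.54893768 -0.01426624  0.19498116] [-4.74792638 -0.04237507  0.84122297] [29.07556374 -3.14604134]
[(0.83, [262.0, 174.3, 327.4, 305.8])]
```

View pics/c6.png

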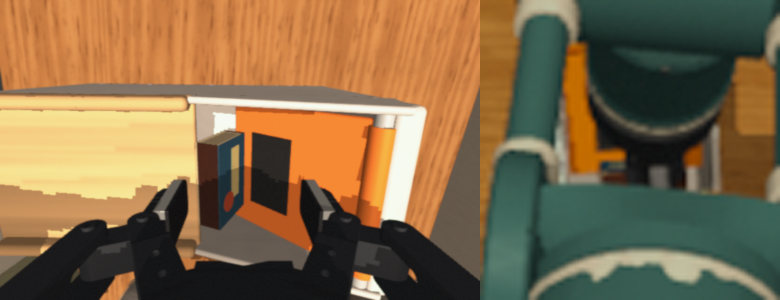

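>>> step_arm(targets=[[[0, 0, 0], [0, 1, 0], 65], [[0, 0, 0], [0, 1, 0], 65], [[0, 0, 0], [0, 0, 0], 65]])

```text
time: 8.4
tool_pos: [0.5504, -0.0141, 0.1947]
tcp_rot: [-2.113, -2.32, 0.005]
wrist_force: [-5.5, -1.1, 1.0]
width: 0.761
grip_force: 2.4
```

```bash
cat > b.py <<'E'
from h import *
o=np.array([.5197,-.0136]);a=.085;M=np.array([[np.cos(a),np.sin(a)],[-np.sin(a),np.cos(a)]])
im=read_camera("wrist");s=read_state();print(s["time"],s["tool_pos"],s["wrist_force"],s["width"],1000*M@(s["tool_pos"][:2]-o))
print([(round(d["score"],2),np.round(d["extent"])) for d in look_for("wrist","matchbox")])
hsv=cv2.cvtColor(im,cv2.COLOR_RGB2HSV)
m=cv2.inRange(hsv,(98,110,30),(115,255,255));n,_,st,ce=cv2.connectedComponentsWithStats(m)
print("blue",[(st[i].tolist(),ce[i].round().tolist()) for i in range(1,n) if st[i][4]>60])
cv2.imwrite("pics/last.png",im[:,:,::-1])
E
python3 b.py
python3 - <<'E'
import cv2
E
```

```text
8.45 [ 0.55042793 -0.01411769  0.19466967] [-6.10078903  0.09716673  0.13266157] 0.7613356160105895 [30.57303774 -3.12454711]
[(0.57, array([263., 170., 327., 301.]))]
blue [([290, 178, 35, 122, 2058], [304.0, 234.0])]
```

Run:
```python
from h import *
im=read_camera("wrist")[100:350,220:540]; im2=read_camera("scene")[145:215,310:390]
cv2.imwrite("pics/c7.png",np.vstack([cv2.resize(im,(480,375),interpolation=2),]) if 0 else np.hstack([cv2.resize(im,(512,400),interpolation=2),cv2.resize(im2,(288,400),interpolation=2)])[:,:,::-1])
```

```text
(no output)
```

View pics/c7.png

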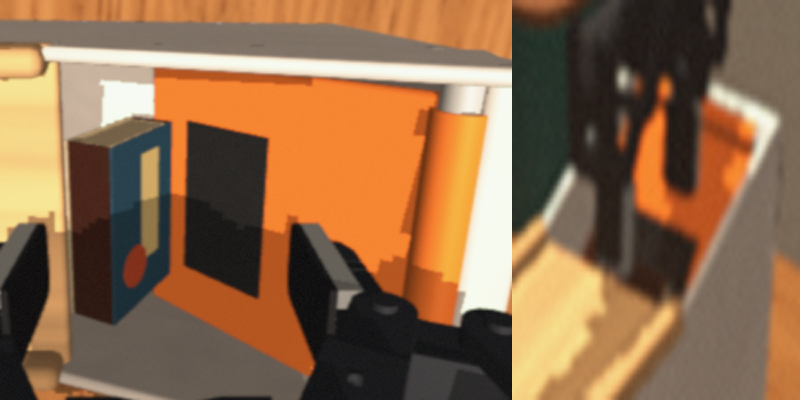

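The box has tipped nose-down, leaning on the deck edge with its nose on the flap at image (300,235). I'll bring the rear finger forward by narrowing the opening while the front finger stays on the flap, which should tip it through.

>>> step_arm(targets=[[[0, 0, 0], [0, 1.5, -1], 65], [[0, 0, 0], [0, 1, -1], 63], [[0, 0, 0], [0, 1.5, 0], 60], [[0, 0, 0], [0, 1, 0], 58], [[0, 0, 0], [0, 0, 0], 58]])

```text
time: 9.02
tool_pos: [0.5563, -0.0136, 0.1975]
tcp_rot: [-2.115, -2.321, 0.002]
wrist_force: [-5.8, -0.1, 2.2]
width: 0.676
grip_force: 2.9
```

```bash
python3 b.py
python3 - <<'E'
from h import *
o=np.array([.5197,-.0136]);a=.085;M=np.array([[np.cos(a),np.sin(a)],[-np.sin(a),np.cos(a)]])
for ph in (30,40,50,60,66,72):
    p=np.radians(ph);w=M.T@[.09-.09*np.cos(p),.043]+o;print(ph,proj("wrist",[*w,.15-.09*np.sin(p)]).round())
E
```

```text
9.0667 [ 0.55629886 -0.01358927  0.19757037] [-5.3961863  -0.16777139  3.26873657] 0.6770486929022118 [36.46763199 -3.09646995]
[(0.6, array([248., 156., 298., 253.]))]
blue [([248, 166, 37, 85, 1341], [271.0, 207.0])]
30 [272. 143.]
40 [294. 140.]
50 [316. 137.]
60 [339. 136.]
66 [354. 135.]
72 [368. 134.]
```

>>> step_arm(targets=[[[0, 0, 0], [0, 0, 0], 58], [[0, 0, 0], [0, 0, 0], 58]])

```text
time: 9.28
tool_pos: [0.5563, -0.0136, 0.1977]
tcp_rot: [-2.115, -2.321, 0.002]
wrist_force: [-5.7, -0.8, 2.2]
width: 0.678
grip_force: 2.9
```

```bash
python3 b.py
```

```text
9.3333 [ 0.55622958 -0.01360891  0.19764349] [-6.41182038 -0.37137166  1.42077938] 0.6786497093610226 [36.39693983 -3.11015624]
[(0.62, array([261., 146., 308., 218.]))]
blue [([262, 153, 44, 68, 1711], [283.0, 185.0])]
```

The box's apparent size has shrunk to 44x68 px, so it now lies on the keeper's floor with the flap still held open. Now I retreat.

>>> step_arm(targets=[[[0, 0, 0], [0, -4, 0], 58], [[0, 0, 0], [0, -4, -6], 58], [[0, 0, 0], [0, 0, -10], 58], [[0, 0, 0], [0, 0, -10], 58], [[0, 0, 0], [0, 0, -15], 58]])

```text
time: 9.8
tool_pos: [0.5486, -0.0144, 0.2394]
tcp_rot: [-2.116, -2.322, 0.0]
wrist_force: [0.4, -0.1, -0.9]
width: 0.677
grip_force: 0.0
```

>>> step_arm(targets=[[[0, 0, 0], [0, 0, -25], 58], [[0, 0, 0], [0, 0, -30], 58], [[0, 0, 0], [0, -20, -20], 58], [[0, 0, 0], [0, -20, 0], 58], [[0, 0, 0], [0, 0, 0], 58]])

```text
time: 10.22
tool_pos: [0.508, -0.0183, 0.3173]
tcp_rot: [2.114, 2.319, 0.004]
wrist_force: [-0.9, 0.0, -0.4]
width: 0.682
grip_force: 0.0
```

>>> step_arm(targets=[[[0, 0, 0], [0, -30, 0], 58], [[0, 0, 0], [0, -30, 0], 58], [[0, 0, 0], [0, 0, 0], 58], [[0, 0, 0], [0, 0, 0], 58], [[0, 0, 0], [0, 0, 0], 58]])

```text
time: 10.63
tool_pos: [0.45, -0.0237, 0.3144]
tcp_rot: [2.115, 2.321, 0.002]
wrist_force: [0.7, 0.0, 0.9]
width: 0.679
grip_force: 0.0
```

```bash
python3 b.py
python3 - <<'E'
from h import *
o=np.array([.5197,-.0136]);a=.085;M=np.array([[np.cos(a),np.sin(a)],[-np.sin(a),np.cos(a)]])
im=read_camera("wrist");hsv=cv2.cvtColor(im,cv2.COLOR_RGB2HSV)
m=cv2.inRange(hsv,(12,200,150),(22,255,255));n,_,st,_=cv2.connectedComponentsWithStats(m)
print("orange",[s.tolist() for s in st[1:] if s[4]>500])
for ph in (18,25):
    p=np.radians(ph)
    for y in(.043,-.043):
        w=M.T@[.09-.09*np.cos(p),y]+o;print(ph,proj("wrist",[*w,.152-.09*np.sin(p)]).round())
E
```

```text
10.6833 [ 0.45025328 -0.02371664  0.31438554] [ 0.20151056 -0.31751922 -0.58032989] 0.6758114702997748 [-70.05487281  -4.18424669]
[(0.64, array([383., 246., 423., 264.])), (0.61, array([316., 240., 346., 262.]))]
blue [([325, 241, 18, 20, 67], [335.0, 254.0])]
orange []
18 [424. 125.]
18 [415. 232.]
25 [426. 124.]
25 [417. 228.]
```

Run:
```python
from h import *
im=cv2.imread("pics/last.png")[:,:,::-1]
for r in (140,160,210): print(r,[(c,im[r,c].tolist()) for c in range(404,440,4)])
a=cv2.imread("pics/wrist1.png")[:,:,::-1]; print([(c,a[160,c].tolist()) for c in range(388,420,4)])
```

```text
140 [(404, [245, 212, 135]), (408, [245, 211, 133]), (412, [245, 210, 133]), (416, [240, 196, 129]), (420, [196, 172, 153]), (424, [244, 162, 61]), (428, [245, 169, 63]), (432, [245, 171, 64]), (436, [245, 170, 63])]
160 [(404, [245, 222, 142]), (408, [245, 222, 141]), (412, [245, 222, 142]), (416, [212, 177, 142]), (420, [215, 144, 109]), (424, [245, 168, 62]), (428, [244, 168, 62]), (432, [245, 169, 62]), (436, [244, 168, 61])]
210 [(404, [245, 238, 158]), (408, [245, 238, 158]), (412, [140, 119, 89]), (416, [207, 112, 56]), (420, [245, 166, 60]), (424, [245, 167, 62]), (428, [245, 166, 62]), (432, [245, 168, 63]), (436, [237, 156, 57])]
[(388, [245, 229, 148]), (392, [245, 229, 149]), (396, [239, 211, 141]), (400, [194, 169, 148]), (404, [244, 163, 60]), (408, [245, 166, 61]), (412, [245, 166, 60]), (416, [244, 167, 61])]
```

The deck and the flap meet with the same narrow seam as at the start, so the flap is shut. The box has gone from the deck, so I'm handing in.

```bash
python3 -c "
from workcell import *
print(finish_job())"
```

```text
the job is handed in; nothing more can be done
None
```

I handed the job in at about 11 s: the last pictures show the matchbox inside the keeper, the flap shut and the arm clear of it; the hand-in returned no verdict, and I did not re-check the four bystanders, though the arm never went near them.

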